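Change over the clips on a sample slide

TASK

Of the two clip stages on the bench, one carries an aluminium slide, held by its left clip alone (left as the robot sees it). To free the slide's left end, first swing the right clip round its screw until it points straight across the slide, and then swing the left clip all the way out, clear of the slide. The slide must stay lying in its place with at least one clip over it all the time.

Things in the scene. Friction and masses are not known exactly. Their poses are not given: they have to be found in the camera images.
- stage: The loaded clip stage: fixed dark steel block, x -45 to 65, y -75 to 75 mm, top 16 mm above the bench; low aluminium strips frame the slide, two clips (steel strips 60 x 11 x 3 mm) pivot behind it. Origin: on the bench under the middle of the slide's place. x points away from the robot, y to its left, turned up to 0.25 rad. An identical empty stage, not listed, stands to its left or right.
- clip_left (a joint): Left spring clip: a strip turning level about a screw at stage x 50, y +40 mm, top 25.5 mm above the bench. Upright round black knob on it, 14 mm thick, z 25.5 to 52.5 mm, 50 mm from the screw in direction +(1.221 + value) rad, counterclockwise from stage +x. Value: 0 clear stop, 0.35 straight out sideways, 1.92 straight across the slide, 2.05 inner stop. Stays where left (1 N friction). Starts lying across the slide (1.75 to 2.0).
- clip_right (a joint): Right spring clip: a strip turning level about a screw at stage x 50, y -40 mm, top 25.5 mm above the bench. Upright round black knob on it, 14 mm thick, z 25.5 to 52.5 mm, 50 mm from the screw in direction -(1.221 + value) rad, counterclockwise from stage +x. Value: 0 clear stop, 0.35 straight out sideways, 1.92 straight across the slide, 2.05 inner stop. Stays where left (1 N friction). Starts clear (0 to 0.2).
- slide: Loose aluminium slide, 60 x 120 x 4 mm, 80 g, lying between the strips on the stage, long side along stage y. Origin: centre of its underside (16 mm above the bench); its top is 20 mm above the bench, 2.5 mm below the clip strips.

How it is judged:
On the way, in this order (a step that is already met when the one before it is completed fails the run):
1. the right clip lies across the slide while the left clip still does (value of joint each of clip_right, clip_left above 1.5 rad), for 0.2 s.
2. the left clip is swung out clear, the right clip still across the slide (value of joint clip_left below 0.45 rad and value of joint clip_right above 1.5 rad), for 0.2 s.
At the end, for the whole second after the job is handed in: The right clip lies across the slide (joint above 1.5 rad, within about 24 degrees of straight across), the left clip is out clear (joint below 0.45 rad), both at rest; the slide lies flat and still within 10 mm of where it started (all of step 2 and velocity of joint clip_left between -0.1 and 0.1 rad/s and velocity of joint clip_right between -0.1 and 0.1 rad/s and distance of slide from where it was at the start of the episode below 0.01 m and angle between slide's own z axis and vertical below 0.1 rad and linear speed of slide below 0.02 m/s); the robot touches nothing.
It fails at once if the slide is left with no clip over it (both joints under 0.7 rad) (value of joint each of clip_left, clip_right below 0.7 rad).
It fails at once if the slide is shifted by more than 15 mm or tipped (distance of slide from where it was at the start of the episode above 0.015 m or angle between slide's own z axis and vertical above 0.2 rad).
It also fails if it takes over 48 s, if anything falls off the work surface, if the arm or the gripper's body presses on something with over 40 N, if the wrist force passes 120 N, or if a joint passes its speed limit or range.

ROBOT

A 6-joint arm with a two-finger parallel gripper is mounted at the origin on a cart in front of the work surface, level with it; the furniture and walls round the work are solid. World frame = base frame: x ahead of the robot, y to its left, z up, the work surface at z = 0. Lengths are in m, angles in rad, forces in N, time in s.
With the tool pointing down it reaches from about 0.375 to 0.9 m from the base axis. Payload 3.1 kg.
Tool frame: the origin (TCP) lies at the centre of the arm's flange, where the gripper is bolted on; the fingertips stand 173 mm ahead of it and the grasp point (between the pads) lies 155 mm ahead of it; z points along the fingers, y is the line along which they close (so a half turn about z gives the same grasp; the last joint's range is limited). The gripper opens to 85 mm and grips with 20 to 120 N. Pads are 22 mm wide; open, the fingers measure 114 mm over their backs; the gripper's body (76 mm by 85 mm) begins 54 mm behind the grasp point. The pads swing forward as they close: fully open they stand 13 mm farther back than shut.
Start: joints at [-1.319, 0.527, 1.433, -0, 1.181, -0.178], TCP at [0.26, -0.568, 0.405] pointing down, gripper open.
Joint ranges: [-3.08, 3.08], [-0.75, 2.2], [0.22, 2.44], [-1.43, 4.57], [0, 2.65], [-2.85, 2.85]. Speed limits (rad/s): [2.79, 2.79, 3.14, 3.14, 3.14, 3.14].

INTERFACE

Orientations are given as a unit quaternion [x, y, z, w].
In Python, from station import * gives the robot as it stands.
- The arm moves only by the shell command python3 -m jog 'ROWS' [OPENING] [FORCE]. ROWS is a JSON object of lists of equal length, an entry for each row: "linear": the shift along the world's x, y, z in mm, a list of three; "turn": the turn about the world's z in units of 5 degrees (1.0 is 5 degrees). A call has 1 to 12 rows; each row shifts and turns the commanded pose from where the row before left it; what a row does not reach is not made up. A row lasts 1/8 s, in which the tool goes at most 62.5 mm and 10.7 degrees, less where a joint would pass 70% of its speed; a pose out of reach is approached as far as the arm can. A call is refused whole if a number of a shift passes 62.5 or a number of a turn 1, either way. A call with a gripper value outside its range is refused whole. OPENING is the opening, from 0 (shut) to 1 (fully open), set as the call begins (- or left out, the last holds). The fingers move at their own pace and stop on an object; FORCE is the grip in N (left out, the last holds). Time passes only in rows, so rows that do not move let the fingers close. It gives the time, the measured TCP pose, the force, the opening and the grip force at its end, in the units of the state.
- sense(): the state, without advancing time (a new reading comes with each control period).
- snapshot(name): name is "side" or "top"; returns the picture (480x640x3 uint8, red, green, blue); there is no depth.
- get_calibration(name): a dict with "fx", "fy", "cx", "cy" (pixels), "dist_coeffs" ([k1, k2, p1, p2, k3] as OpenCV has them; the pictures are not rectified), "world_to_cam" (4x4, takes a point from world to camera coordinates). Camera axes: x right, y down, z forward; pixel columns grow to the right and rows downward; lengths in m; the calibration is good to about 2 mm. A picture is of the moment at which its call begins. get_calibration takes no time and is no camera call.
- sign_off(): hands the job in; it is judged then, once.
The state is a dict: "t": time; "q": joint angles; "qd": joint speeds; "tau": joint torques, N m; "tcp_pos": TCP position; "tool_rot": TCP orientation; "force": force on the tool from outside, world axes, zero at the start; "ft_torque": the same for the moment, N m; "finger_gap": opening from 0.0 (shut) to 1.0 (fully open); "gripper_force": force on a finger pad.
Only numpy, scipy, OpenCV 4.12 (cv2) and the standard library are available. Lean on these libraries where they do the work, as an engineer would, in place of code of your own. Each camera call takes 0.05 s, during which the arm holds its last target. There are 200 camera calls.

## Working session

There is one attempt and no reset: what is moved stays moved. The work goes in short steps, Python scripts to look and compute and a shell command to move; the robot and the scene stay as the last step left them, time stands still between calls to the robot, and variables do not carry over. Pictures are saved under pics/ and viewed, at most 10 in all, crops included, and the job is handed in when it is done.

```bash
mkdir -p pics
python3 - <<'E'
from station import *
import cv2,numpy as np
for n in ("top","side"):
    cv2.imwrite(f"pics/{n}0.png",snapshot(n)[:,:,::-1]); c=get_calibration(n)
    print(n,c["fx"],c["cx"],np.round(c["world_to_cam"],3).tolist(),c["dist_coeffs"])
s=sense();print(s["t"],s["tcp_pos"],s["tool_rot"],s["finger_gap"])
E
```

```text
top 454.7265406456137 316.9748042205767 [[-0.024, -0.999, -0.043, -0.002], [-0.989, 0.03, -0.144, 0.55], [0.145, 0.039, -0.989, 0.802], [0.0, 0.0, 0.0, 1.0]] [-0.09179111  0.          0.          0.          0.        ]
side 621.498928860621 308.92096564937646 [[-0.857, -0.515, 0.018, 0.448], [-0.269, 0.419, -0.867, 0.195], [0.439, -0.748, -0.497, 0.95], [0.0, 0.0, 0.0, 1.0]] [-0.0609329  0.         0.         0.         0.       ]
0.1 [ 0.260377   -0.56783269  0.40381675] [ 9.76997952e-01  2.13246386e-01 -2.72249844e-05 -9.90177393e-04] 1.0012438434789075
```

View pics/top0.png

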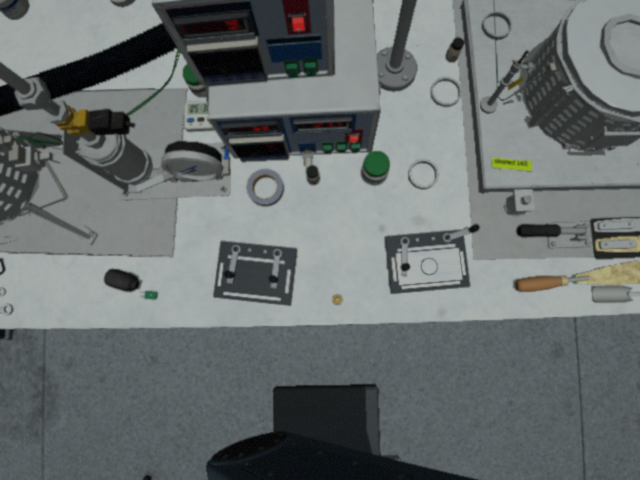

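View pics/side0.png

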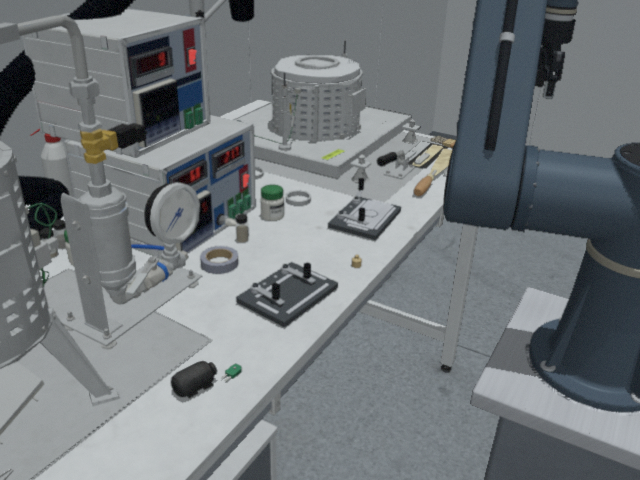

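The top view shows the loaded stage on the right, around pixel (428,262). Its left clip runs from the screw at (404,240) to the knob at (404,267). Its right clip points outward, with the knob near (474,229). The side view shows the same stage at about (365,215).

```bash
cat > h.py <<'E'
from station import *
import cv2,numpy as np
def ray(n,px,z):
    c=get_calibration(n);K=np.array([[c["fx"],0,c["cx"]],[0,c["fy"],c["cy"]],[0,0,1]])
    p=cv2.undistortPoints(np.array(px,float).reshape(-1,1,2),K,np.array(c["dist_coeffs"]))[:,0]
    M=np.array(c["world_to_cam"]);R=M[:3,:3];o=-R.T@M[:3,3]
    d=np.c_[p,np.ones(len(p))]@R
    return o+d*((z-o[2])/d[:,2])[:,None]
def proj(n,P):
    c=get_calibration(n);K=np.array([[c["fx"],0,c["cx"]],[0,c["fy"],c["cy"]],[0,0,1]]);M=np.array(c["world_to_cam"])
    return cv2.projectPoints(np.array(P,float),cv2.Rodrigues(M[:3,:3])[0],M[:3,3],K,np.array(c["dist_coeffs"]))[0][:,0]
E
python3 - <<'E'
from h import *
im=cv2.imread("pics/top0.png");x0,y0,x1,y1=370,215,490,305
g=cv2.cvtColor(im,cv2.COLOR_BGR2GRAY)[y0:y1,x0:x1]
m=(g<110).astype(np.uint8)*255
cs,_=cv2.findContours(m,cv2.RETR_EXTERNAL,cv2.CHAIN_APPROX_NONE)
c=max(cs,key=cv2.contourArea)
h=cv2.approxPolyDP(cv2.convexHull(c),4,True)[:,0]+[x0,y0]
print(h); print(np.round(ray("top",h,.016)*1000).tolist())
cv2.imwrite("pics/c1.png",cv2.resize(im[y0:y1,x0:x1],None,fx=6,fy=6,interpolation=cv2.INTER_CUBIC))
im=cv2.imread("pics/side0.png")[165:245,315:415]
cv2.imwrite("pics/c2.png",cv2.resize(im,None,fx=7,fy=7,interpolation=cv2.INTER_CUBIC))
E
```

```text
[[459 230]
 [469 286]
 [390 292]
 [386 236]]
[[571.0, -287.0, 16.0], [464.0, -299.0, 16.0], [458.0, -150.0, 16.0], [564.0, -147.0, 16.0]]
```

View pics/c1.png

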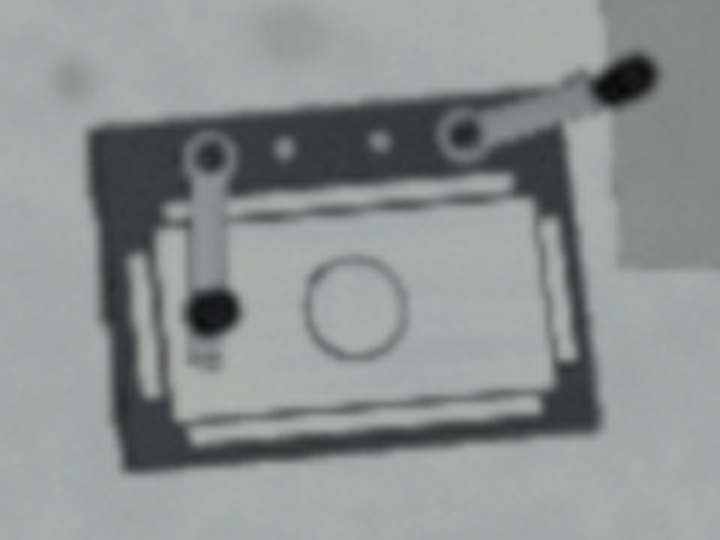

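View pics/c2.png

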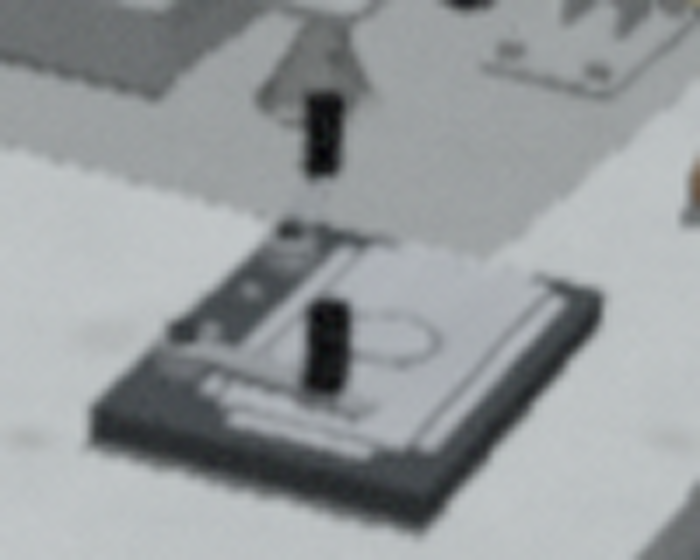

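The crops confirm the loaded stage. The screws are at crop (210,157) and (463,135), and the knob blobs at (213,311) and (627,80). In the side crop the knobs are at (328,347) and (322,133).

```bash
cat >> h.py <<'E'
def knobs(im,n,boxes,th=45):
    r=[]
    for (x0,y0,x1,y1) in boxes:
        g=cv2.cvtColor(im,cv2.COLOR_BGR2GRAY)[y0:y1,x0:x1].astype(float)
        m=(g<th).astype(np.uint8);k,l,s,c=cv2.connectedComponentsWithStats(m)
        i=1+np.argmax(s[1:,4]);r.append(c[i]+[x0,y0])
    return np.array(r)
E
python3 - <<'E'
from h import *
t=cv2.imread("pics/top0.png");s=cv2.imread("pics/side0.png")
kt=knobs(t,"top",[(398,258,414,275),(465,220,484,238)]);ks=knobs(s,"side",[(355,203,370,225),(354,173,368,195)])
print(kt,ks)
a=ray("top",kt,.039)*1e3;b=ray("side",ks,.039)*1e3;print("knobs L,R top",a.round(1).tolist(),"side",b.round(1).tolist())
sc=ray("top",[[370+210/6,215+157/6],[370+463/6,215+135/6]],.0265)*1e3
scs=ray("side",[[315+183/7,165+337/7],[315+293/7,165+238/7]],.0265)*1e3
print("screws",sc.round(1).tolist(),scs.round(1).tolist(),"dist",np.linalg.norm(sc[0]-sc[1]))
print("lens",np.linalg.norm((a-sc)[:,:2],axis=1))
d=sc[0]-sc[1];yaw=np.arctan2(-d[0],d[1]);print("yaw",yaw)
e=(a-sc);print("angles",np.arctan2(e[:,1],e[:,0])-yaw)
u=np.array([np.cos(yaw),np.sin(yaw)]);print("origin",sc[:,:2].mean(0)-50*u, "from corners", np.array([[571,-287],[464,-299],[458,-150],[564,-147]]).mean(0)-10*u)
E
```

```text
[[405.         266.5       ]
 [473.69767442 228.        ]] [[361.22641509 214.47169811]
 [360.61363636 183.56818182]]
knobs L,R top [[502.5, -176.9, 39.0], [570.2, -308.3, 39.0]] side [[501.5, -172.7, 39.0], [571.0, -307.2, 39.0]]
screws [[551.2, -181.3, 26.5], [555.7, -260.8, 26.5]] [[550.1, -176.7, 26.5], [553.0, -254.9, 26.5]] dist 79.62294682165665
lens [48.87632807 49.6804322 ]
yaw 0.05708945014498179
angles [ 2.99569327 -1.33322822]
origin [ 503.55632165 -223.87873313] from corners [ 504.2662916  -221.32058444]
```

```bash
python3 -m jog '{"linear":[[26,22,-9],[26,22,-9],[26,22,-9],[26,22,-9],[26,22,-9],[26,22,-9],[26,22,-9],[26,22,-9],[26,22,-9],[26,22,-9],[26,22,-9],[24,18,-6]],"turn":[1,1,1,1,1,1,1,1,1,1,1,1]}' 0.45
```

```text
t: 1.6
tcp_pos: [0.5711, -0.3069, 0.2987]
tool_rot: [0.738, 0.674, -0.0, -0.001]
force: [0.4, -0.3, 0.1]
finger_gap: 0.449
gripper_force: 0.0
```

```bash
python3 -m jog '{"linear":[[0,-1,0],[0,0,0],[0,0,-20],[0,0,-25],[0,0,-25],[0,0,-20],[0,0,-4],[0,0,0],[0,0,0]],"turn":[1,1,1,1,0.4,0,0,0,0]}' 0.45
python3 - <<'E'
from h import *
t=snapshot("top")[215:305,370:490,::-1];s=snapshot("side")[145:245,315:415,::-1]
cv2.imwrite("pics/d.png",np.hstack([cv2.resize(t,(560,420),interpolation=2),cv2.resize(s,(240,420),interpolation=2)]) if 0 else np.hstack([cv2.resize(t,(420,315),interpolation=2),cv2.resize(s,(315,315),interpolation=2)]))
E
```

```text
t: 2.72
tcp_pos: [0.5708, -0.3094, 0.2067]
tool_rot: [0.598, 0.802, -0.0, 0.001]
force: [0.5, 0.9, -0.4]
finger_gap: 0.451
gripper_force: 0.0
```

View pics/d.png

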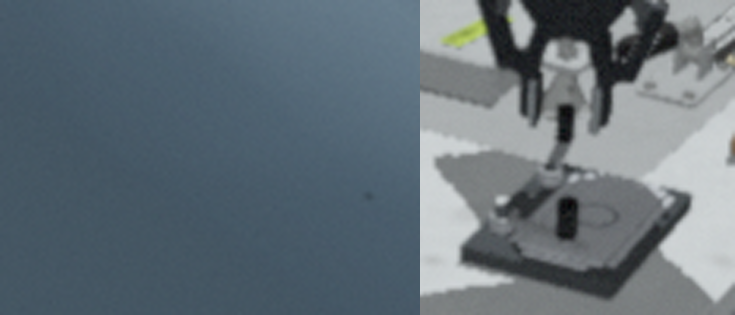

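The side view shows the right knob standing between the two fingers. I'll close to a loose cage and work out the arc.

```bash
cat > arc.py <<'E'
import sys,numpy as np
cx,cy,px,py,a0,a1,n=map(float,sys.argv[1:]);n=int(n)
a=np.linspace(a0,a1,n+1)
P=np.c_[cx+50*np.cos(a),cy+50*np.sin(a)];P[0]=px,py
print(np.degrees(a1-a0)/n/5);D=np.diff(np.vstack([P[0],np.round(np.cumsum(np.diff(P,axis=0),0)*2)/2+P[0]]),axis=0)
print(D.round(1).tolist())
E
python3 arc.py 554.3 -258.7 570.8 -309.0 -1.28 -3.13 22
```

```text
-0.9636108372654754
[[-6.0, 1.5], [-4.5, -1.0], [-4.0, 0.0], [-4.5, 0.0], [-4.0, 0.0], [-4.0, 1.0], [-4.0, 1.0], [-4.0, 1.5], [-4.0, 1.5], [-3.5, 2.0], [-3.5, 2.5], [-3.5, 2.5], [-3.0, 3.0], [-2.5, 3.0], [-3.0, 3.5], [-2.0, 3.5], [-2.0, 4.0], [-1.5, 4.0], [-1.5, 4.0], [-0.5, 4.0], [-1.0, 4.0], [0.0, 4.0]]
```

```bash
python3 -m jog '{"linear":[[0,0,-2],[0,0,0],[0,0,0]],"turn":[0,0,0]}' 0.26 20
```

```text
t: 3.2
tcp_pos: [0.5705, -0.3091, 0.2038]
tool_rot: [0.597, 0.802, 0.0, 0.0]
force: [-0.8, 0.6, -0.3]
finger_gap: 0.255
gripper_force: 0.0
```

```bash
python3 -m jog '{"linear":[[-5.5,1,0],[-4.5,-1,0],[-4,0,0],[-4.5,0,0],[-4,0,0],[-4,1,0],[-4,1,0],[-4,1.5,0],[-4,1.5,0],[-3.5,2,0],[-3.5,2.5,0],[-3.5,2.5,0]],"turn":[-0.96,-0.96,-0.96,-0.96,-0.96,-0.96,-0.96,-0.96,-0.96,-0.96,-0.96,-0.96]}'
```

```text
t: 4.7
tcp_pos: [0.5219, -0.2973, 0.204]
tool_rot: [0.91, 0.414, 0.001, 0.001]
force: [1.3, 0.4, 0.9]
finger_gap: 0.258
gripper_force: 0.5
```

```bash
python3 -m jog '{"linear":[[-3,3,0],[-2.5,3,0],[-3,3.5,0],[-2,3.5,0],[-2,4,0],[-1.5,4,0],[-1.5,4,0],[-0.5,4,0],[-1,4,0],[0,4,0],[0,0,0]],"turn":[-0.96,-0.96,-0.96,-0.96,-0.96,-0.96,-0.96,-0.96,-0.96,-0.96,0]}'; python3 -m jog '{"linear":[[0,0,0],[0,0,0],[0,0,20],[0,0,30],[0,0,25],[0,0,0]],"turn":[0,0,0,0,0,0]}' 0.5;  python3 - <<'E'
from h import *
s=snapshot("side")[145:245,315:415,::-1];cv2.imwrite("pics/e.png",cv2.resize(s,(600,600),interpolation=2))
E
```

```text
t: 6.08
tcp_pos: [0.5046, -0.2601, 0.2039]
tool_rot: [1.0, 0.01, 0.0, 0.0]
force: [-0.2, -0.3, 0.6]
finger_gap: 0.263
gripper_force: 0.1
t: 6.82
tcp_pos: [0.505, -0.2606, 0.2805]
tool_rot: [1.0, 0.009, 0.002, 0.001]
force: [0.6, -0.8, 0.1]
finger_gap: 0.503
gripper_force: 0.0
```

View pics/e.png

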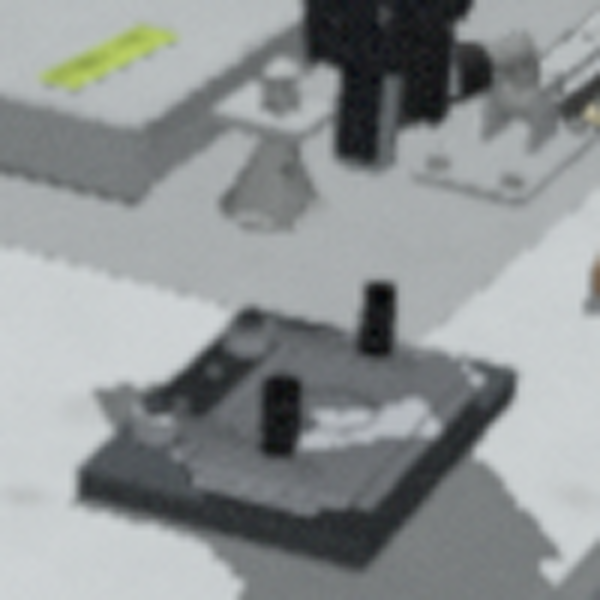

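The right clip now points across the slide. Its knob is at crop (378,318), and the left knob is unchanged at crop (282,415). I'll measure it, and move to the left knob.

```bash
python3 - <<'E'
from h import *
k=np.array([[315+378/6,145+318/6],[315+282/6,145+415/6]])
b=ray("side",k,.039)*1e3;print(k,b.round(1))
for p,c,s in ((b[1],(550.7,-179),1),(b[0],(554,-257.5),-1)):
    a=(s*(np.arctan2(p[1]-c[1],p[0]-c[0])-.05))%(2*np.pi);print(a-1.221)
E
python3 arc.py 550.7 -179 502 -175 3.05 1.40 20
```

```text
[[378.         198.        ]
 [362.         214.16666667]] [[ 505.6 -261.5   39. ]
 [ 500.8 -174.8   39. ]]
1.785987668754344
1.8882228389987832
-0.9453803619658583
[[-0.5, 4.5], [1.0, 4.0], [1.0, 4.0], [1.5, 4.0], [2.0, 3.5], [2.0, 3.5], [2.5, 3.5], [2.5, 3.0], [3.0, 3.0], [3.5, 2.5], [3.0, 2.5], [3.5, 2.0], [4.0, 2.0], [4.0, 1.5], [3.5, 1.0], [4.5, 1.0], [4.0, 0.5], [4.0, 0.0], [4.0, 0.0], [4.0, -0.5]]
```

```bash
python3 -m jog '{"linear":[[0,20,0],[0,25,0],[0,25,0],[-3,15,0],[0,0,0]],"turn":[-1,-1,0,0,0]}' 0.45
```

```text
t: 7.5
tcp_pos: [0.5009, -0.1742, 0.2779]
tool_rot: [0.997, -0.077, -0.001, -0.0]
force: [0.1, 0.2, -1.0]
finger_gap: 0.451
gripper_force: 0.0
```

```bash
python3 -m jog '{"linear":[[1,-1,-20],[0,0,-25],[0,0,-20],[0,0,-11],[0,0,0]],"turn":[0,0,0,0,0]}' 0.45; python3 -m jog '{"linear":[[0,0,0],[0,0,0],[0,0,0]],"turn":[0,0,0]}' 0.26
```

```text
t: 8.12
tcp_pos: [0.5024, -0.1766, 0.202]
tool_rot: [0.997, -0.079, -0.001, -0.0]
force: [-0.2, -0.9, 1.1]
finger_gap: 0.45
gripper_force: 0.0
t: 8.5
tcp_pos: [0.5026, -0.1762, 0.2033]
tool_rot: [0.997, -0.078, 0.001, 0.0]
force: [-0.3, 0.4, 0.1]
finger_gap: 0.261
gripper_force: 0.0
```

```bash
python3 -m jog '{"linear":[[0,5,0],[1,4,0],[1,4,0],[1.5,4,0],[2,3.5,0],[2,3.5,0],[2.5,3.5,0],[2.5,3,0],[3,3,0],[3.5,2.5,0]],"turn":[-0.72,-0.72,-0.72,-0.72,-0.72,-0.72,-0.72,-0.72,-0.72,-0.72]}'
```

```text
t: 9.75
tcp_pos: [0.521, -0.1398, 0.2029]
tool_rot: [0.924, -0.383, -0.001, 0.0]
force: [-1.7, 0.1, 0.2]
finger_gap: 0.262
gripper_force: 0.6
```

```bash
python3 -m jog '{"linear":[[3,2.5,0],[3.5,2,0],[4,2,0],[4,1.5,0],[3.5,1,0],[4.5,1,0],[4,0.5,0],[4,0,0],[4,0,0],[4,-0.5,0],[0,0,0]],"turn":[-0.72,-0.72,-0.72,-0.72,-0.72,-0.72,-0.72,-0.72,-0.72,-0.72,0]}'; python3 -m jog '{"linear":[[0,0,0],[0,0,0],[0,0,20],[0,0,30],[0,0,30],[0,0,60],[0,0,40],[-40,0,0],[-40,0,0],[0,0,0]],"turn":[0,0,0,0,0,0,0,0,0,0]}' 0.45;  python3 - <<'E'
from h import *
t=snapshot("top")[215:305,370:490,::-1];s=snapshot("side")[145:245,315:415,::-1];cv2.imwrite("pics/f.png",np.hstack([cv2.resize(t,(400,300),interpolation=2),cv2.resize(s,(400,400),interpolation=2)[60:360]]))
E
```

```text
t: 11.12
tcp_pos: [0.5599, -0.13, 0.2029]
tool_rot: [0.761, -0.649, -0.0, -0.0]
force: [-0.0, 0.0, 0.2]
finger_gap: 0.258
gripper_force: 0.1
t: 12.38
tcp_pos: [0.4772, -0.1294, 0.3827]
tool_rot: [0.76, -0.65, -0.002, 0.0]
force: [0.8, -0.3, -0.3]
finger_gap: 0.451
gripper_force: 0.0
```

View pics/f.png

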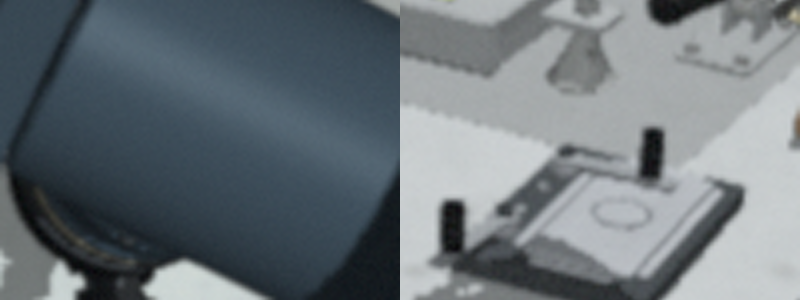

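In the side view the left knob is out sideways at panel (452,226), and the right clip still lies across the slide with its knob at (652,153). The slide is in its place.

Run:
```python
from h import *
b=ray("side",[[328,216.5],[378,198.2]],.039)*1e3;print(b.round(1))
for p,c,s in ((b[0],(550.7,-179),1),(b[1],(554,-257.5),-1)):
    print((s*(np.arctan2(p[1]-c[1],p[0]-c[0])-.05))%(2*np.pi)-1.221, np.hypot(*(p[:2]-c)))
```

```text
[[ 554.7 -127.6   39. ]
 [ 505.1 -260.6   39. ]]
0.22199436837976583 51.52209841329461
1.9071109258315913 48.959788101016564
```

Left is 0.22 rad and right is 1.9 rad, both well within the limits. The radii come out at 51.5 and 49 mm against the given 50 mm.

```bash
python3 -c "
from station import *
print(sign_off())"
```

```text
the job is handed in; nothing more can be done
None
```

I handed the job in at about 12.4 s of the 48 s: the right clip lies across the slide (measured about 1.9 rad), the left clip is swung out clear (about 0.22 rad), and the slide looked undisturbed; no verdict was returned.

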